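Run the test carrier out to its line and hold it

ROBOT

A 6-joint arm with a two-finger parallel gripper is mounted at the origin on a cart in front of the work surface, level with it; the furniture and walls round the work are solid. World frame = base frame: x ahead of the robot, y to its left, z up, the work surface at z = 0. Lengths are in mm, angles in rad, forces in N, time in s.
With the tool pointing down it reaches from about 275 to 750 mm from the base axis. Payload 10.2 kg.
Tool frame: the origin (TCP) lies at the very end of the fingers, on their centre line; the grasp point (between the pads) lies 19 mm behind it (ctrl.grip_depth is the distance from the TCP to the grasp point, in mm); z points along the fingers, x is the direction in which the jaws open and shut, and the axes are right-handed (so a half turn about z gives the same grasp; the last joint's range is limited). The gripper opens to 85 mm and grips with 20 to 120 N. Pads are 22 mm wide; open, the fingers measure 114 mm over their backs; the gripper's body (76 mm by 85 mm) begins 54 mm behind the grasp point. The pads swing forward as they close: fully open they stand 13 mm farther back than shut.
Start: joints at [1.061, 0.313, 1.498, -0, 1.331, -0.223], TCP at [148.527, 503.558, 231.294] pointing down, gripper open.
Joint ranges: [-2.94, 2.94], [-0.97, 2.17], [0.19, 2.56], [-1.23, 4.37], [0.02, 3.11], [-2.88, 2.88]. Speed limits (rad/s): [2.39, 2.39, 3.01, 3.14, 3.14, 3.14].

INTERFACE

Orientations are given as a unit quaternion [w, x, y, z].
In Python, from rig import ctrl gives the robot as it stands.
- The arm moves only by the tool play_rows, never from a script. Its argument "motion" is a list of rows, each a list of 2 entries, a list of its own where there are three numbers: the shift along the tool's x, y, z in mm, then the turn, a rotation vector about the tool's x, y, z in degrees. A call has 1 to 20 rows; each row shifts and turns the commanded pose from where the row before left it, along the tool's axes as they then stand; what a row does not reach is not made up. A row lasts 1/12 s, in which the tool goes at most 41.7 mm and 7.16 degrees, less where a joint would pass 70% of its speed; a pose out of reach is approached as far as the arm can. A call with a gripper value outside its range is refused whole. "fingers" is the finger opening in mm, from 0 to 85.4, set as the call begins (left out, the last holds). The fingers move at their own pace and stop on an object; "squeeze" is the grip in N (left out, the last holds). Time passes only in rows, so rows that do not move let the fingers close. It gives the time, the measured TCP pose, the force and the opening at its end, in the units of the state.
- ctrl.sense(): the state, without advancing time (a new reading comes with each control period).
- ctrl.capture(name): name is "side" or "top"; returns the picture (480x640x3 uint8, red, green, blue); there is no depth.
- ctrl.get_calibration(name): a dict with "K" (3x3 intrinsics, pixels), "R" (3x3) and "t" (3): a world point X has camera coordinates R X + t. Camera axes: x right, y down, z forward; pixel columns grow to the right and rows downward; lengths in mm; the calibration is good to about 2 mm. A picture is of the moment at which its call begins. get_calibration takes no time and is no camera call.
- ctrl.finish_job(): hands the job in, once; it reports no verdict.
Trained networks look in the newest picture that a camera, given by its name, has taken for a name from the list of things; names that differ only in an ending like _2 or _b are one class to them, and where a whole thing is asked for, a point or a joint stands for the part that bears it (a point fixed in the world has none). Each returns a list of dicts, best first, with "p" (0 to 1); they miss things now and then, are a little off and sometimes report something else, mostly with a low value. They report only what shows in the picture. A call takes as long as a camera call.
- ctrl.spot_in(camera, name): "position" ([column, row] as shares, 0 to 1, of the picture: columns of its width, rows of its height, amid what is visible of it).
The state is a dict: "time_s": time; "joints": joint angles; "dq": joint speeds; "tau": joint torques, N m; "eef_pos": TCP position; "ee_rot": TCP orientation; "force": force on the tool from outside, world axes, zero at the start; "wrist_torque": the same for the moment, N m; "grip_width": opening from 0.0 (shut) to 1.0 (fully open).
Only numpy, scipy, OpenCV 4.12 (cv2) and the standard library are available. Lean on these libraries where they do the work, as an engineer would, in place of code of your own. Each camera call takes 0.05 s, during which the arm holds its last target. There are 200 camera calls.

TASK

Clear the two sawn offcuts off the free end of the aluminium stand into the empty scrap bin. Then slide the carrier plate, with the card terminal clamped on it, outward along its guides until the scribed line across the plate lies right at the outer edge of the stand's bed, so that the terminal's underside can be reached from below. Out there the plate is overbalanced: never let it tip or lift out of the guides, finish still holding it down level by the handle end, and do not disturb the other things on the bench.

Things in the scene. Friction and masses are not known exactly. Their poses are not given: they have to be found in the camera images.
- stand: fixed stand, 130 wide (x) x 340 long (y) x 80 mm high: flat aluminium bed on two legs. Origin on the bench under the bed's centre; +y points outward, along the slide. Black guide strips 12 wide, 6 mm high run along both long sides of the bed, 100 mm apart (inner faces at x = -50, +50 mm). The outer end is the one with the offcuts, away from the plate's handle.
- stand_edge (a point): middle of the upper edge of the bed's outer end (170 mm outward of the stand's centre, 80 mm above the bench); axes as the stand's
- plate_line (a point): middle of the thin white scribed line across the plate's top face (2 mm wide), 11 mm behind the black nest blocks round the terminal; 48 mm behind the plate's origin, 168 mm behind its front end, 72 mm before its tail; axes as the plate's. At the start the tail hangs over the bed's inner end.
- plate_handle (a point): centre of the grip bar of the dark bow handle on the plate's tail, 47 mm behind the line, 118 mm above the bench. Bar: 12 mm thick along the slide (y), 14 mm high, 78 mm long across (x), 58 mm free between its posts, 23 mm free below it down to the plate. Axes as the plate's.
- block_offcut_center (a point): centre of the loose stepped black plastic offcut: 30 wide (x) x 40 long (y) mm, 26 mm high on the 28 mm at its -y end, rebated to 15 mm high on the other 12 mm. It lies flat on the free outer end of the bed, its y within 0.4 rad of the stand's, the point 13 mm above the bed; about 40 g
- round_offcut_center (a point): centre of the loose round-bar black plastic offcut, 30 mm in diameter and 30 mm high, standing on its end on the free outer end of the bed; about 30 g. The two offcuts lie some 60 mm apart, either one nearer the plate.
- scrap_bin: fixed open grey scrap bin, empty, 140 (x) x 110 (y) x 60 mm high outside, walls 4 mm with a 6 mm rim outside; origin at the centre of its underside on the bench. It stands beyond the stand's outer end, to the robot's left.
- battery: terminal battery pack, 36x56x11 mm, lying on the bench; leave it alone; origin at the centre of its underside
- screwdriver: screwdriver, 28x205x28 mm, lying on the bench; leave it alone; origin at the middle of its underside
- flux_bottle: small bottle, 30 mm in diameter, 58 mm high, standing on the bench; leave it alone; origin at the centre of its underside
- plate: grey plastic carrier plate, 96 wide (x) x 240 long (y) x 8 mm, flat on the bed between the guides, 2 mm play each side; origin at its underside's centre, +y outward. Terminal and clips on its front part reach 44 mm above the underside. About 0.5 kg in all, balanced within 30 mm outward of the origin: it tips over the edge when run out to its line unless held down (6 to 9 N at the handle)

How it is judged:
By the outcome, as a careful person would: the job done as asked, in the order asked, and still so for the second after the job is handed in, while the arm keeps its last pose, push and grip.
It also fails if it takes over 69 s, if anything falls off the work surface, if the arm or the gripper's body presses on something with over 40 N, if the wrist force passes 120 N, or if a joint passes its speed limit or range.

## Working session

There is one attempt and no reset: what is moved stays moved. The work goes in short steps, Python scripts to look and compute and a tool call to move; the robot and the scene stay as the last step left them, time stands still between calls to the robot, and variables do not carry over. Pictures are saved under pics/ and viewed, about 8 in all and at most 12, crops included, and the job is handed in when it is done.

Besides the shell and the picture viewer there is one more tool, called after ">>>" by a JSON object that holds its "method" and its "body", one argument or row to a line. play_rows: Moves the arm, as the interface text tells. Its arguments: {"type":"object","properties":{"motion":{"type":"array"},"fingers":{"type":"number"},"squeeze":{"type":"number"}},"required":["motion"]}

```bash
ls; mkdir -p pics; cat > h.py <<'E'
from rig import ctrl
import numpy as np, cv2
from scipy.spatial.transform import Rotation as Ro
def cal(n):
    c=ctrl.get_calibration(n); return np.array(c["K"]),np.array(c["R"]),np.array(c["t"])
def proj(n,X):
    K,R,t=cal(n); p=(np.atleast_2d(X)@R.T+t)@K.T; return p[:,:2]/p[:,2:]
def onplane(n,uv,z):
    K,R,t=cal(n); uv=np.atleast_2d(uv).astype(float)
    d=np.c_[uv,np.ones(len(uv))]@np.linalg.inv(K).T@R; c=-R.T@t
    return c+d*((z-c[2])/d[:,2])[:,None]
def tri(ua,ub,a="side",b="top"):
    A=[]
    for n,u in((a,ua),(b,ub)):
        K,R,t=cal(n); P=K@np.c_[R,t]; A+=[u[0]*P[2]-P[0],u[1]*P[2]-P[1]]
    v=np.linalg.svd(np.array(A))[2][-1]; return v[:3]/v[3]
def snap(n,f=None):
    im=np.array(ctrl.capture(n)); 
    if f: cv2.imwrite("pics/"+f,im[:,:,::-1])
    return im
E
python3 - <<'E'
from h import *
for n in("side","top"):
    snap(n,n+"0.png"); K,R,t=cal(n); print(n,K[0,0],(-R.T@t).round(),R.round(2).tolist())
names=["stand_edge","plate_line","plate_handle","block_offcut_center","round_offcut_center","scrap_bin","battery","screwdriver","flux_bottle","stand"]
for m in names:
    r={}
    for n in("side","top"):
        o=ctrl.spot_in(n,m); 
        if o: r[n]=np.array(o[0]["position"])*[640,480]; print(m,n,r[n].round(1),round(o[0]["p"],2),len(o))
    if len(r)==2: print("   ",tri(r["side"],r["top"]).round(1))
s=ctrl.sense(); print(s)
E
```

```text
pics
side 443.90628736211966 [166. 794. 610.] [[-0.94, -0.34, -0.02], [-0.17, 0.52, -0.84], [0.29, -0.79, -0.55]]
top 604.5064874647467 [ 339.   33. 1702.] [[-0.01, -1.0, 0.01], [-1.0, 0.01, -0.05], [0.05, -0.01, -1.0]]
stand_edge side [333.4 227.7] 0.75 1
stand_edge top [346.3 226.2] 0.55 1
    [466.5 -52.5  51.9]
plate_line side [351.9 189.6] 0.68 1
plate_line top [403.4 229.8] 0.82 1
    [ 457.4 -203.3   80.6]
plate_handle side [351.1 188.4] 0.72 1
plate_handle top [405.8 230.1] 0.72 1
    [ 458.1 -209.4   80.9]
block_offcut_center side [306.9 231.6] 0.7 1
block_offcut_center top [313.9 217.2] 0.64 1
    [491.3  36.6  89.4]
round_offcut_center top [339.2 226.2] 0.66 1
scrap_bin side [239.  363.5] 0.83 1
scrap_bin top [193.  221.2] 0.92 1
    [487.3 370.7  31.1]
battery side [345.  329.7] 0.57 1
battery top [251.2 277.6] 0.59 1
    [336.5 215.1   9. ]
screwdriver side [391.9 234.4] 0.56 2
screwdriver top [372.5 276.4] 0.66 2
    [ 331.9 -124.6   15. ]
flux_bottle side [318.8 384.3] 0.96 1
flux_bottle top [314.8 217.9] 0.5 1
    [ 522.1   27.8 -444.5]
stand side [332.8 231.3] 0.97 1
stand top [342.  225.8] 0.91 2
    [466.8 -41.3  48.7]
{'time_s': 1.1, 'joints': array([ 1.06060934e+00,  3.12885953e-01,  1.49771354e+00,  6.58424119e-05,
        1.33100739e+00, -2.23397431e-01]), 'dq': array([ 0.00031163,  0.0019342 ,  0.00111022, -0.00018002, -0.00012731,
        0.0016081 ]), 'tau': array([ 2.47338678e-03, -4.12178922e+01, -2.59896648e+01, -4.20201985e-06,
        5.03561496e-04, -8.61545544e-06]), 'eef_pos': array([148.50440819, 503.56096684, 231.29626313]), 'ee_rot': array([-2.63255893e-05,  8.00902417e-01,  5.98794888e-01, -1.95004119e-05]), 'force': array([ 0.29371229, -0.26322344, -0.06896399]), 'wrist_torque': array([0.00575172, 0.04028943, 0.01071747]), 'grip_width': 0.9974121780142925}
```

```bash
python3 - <<'E'
import cv2
a=cv2.imread("pics/top0.png")[130:330,170:440]; cv2.imwrite("pics/top0c.png",cv2.resize(a,None,fx=2.96,fy=2.96,interpolation=cv2.INTER_CUBIC))
a=cv2.imread("pics/side0.png")[120:420,180:480]; cv2.imwrite("pics/side0c.png",cv2.resize(a,None,fx=2,fy=2,interpolation=cv2.INTER_CUBIC))
E
```

```text
(no output)
```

View pics/top0c.png

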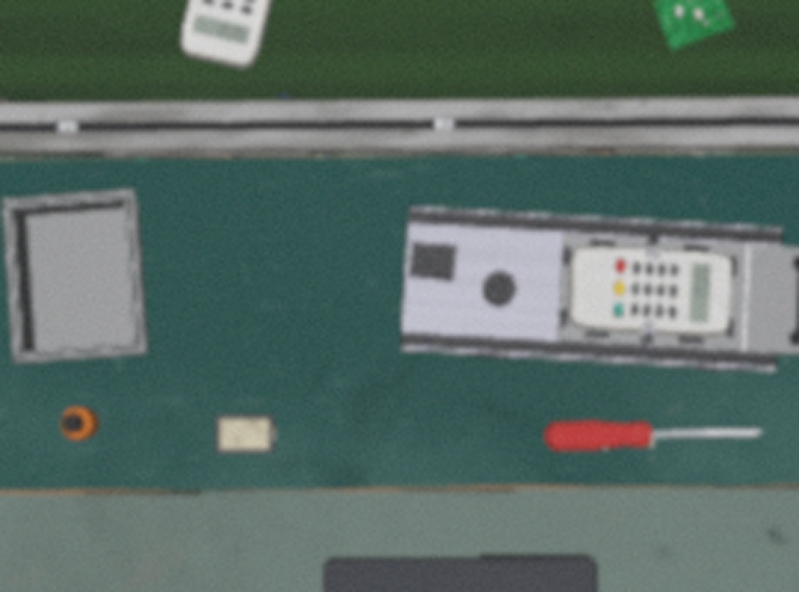

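View pics/side0c.png

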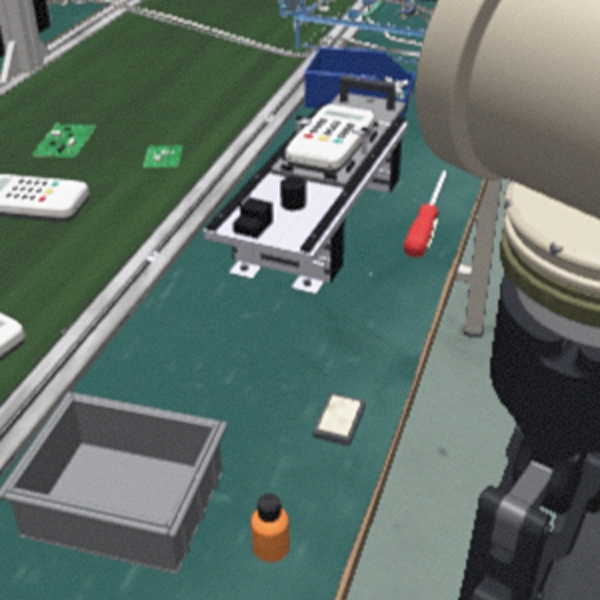

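```bash
python3 - <<'E'
import cv2
a=cv2.imread("pics/top0.png")[190:262,300:460]; cv2.imwrite("pics/top0d.png",cv2.resize(a,None,fx=5,fy=5,interpolation=cv2.INTER_CUBIC))
a=cv2.imread("pics/side0.png")[150:270,275:395]; cv2.imwrite("pics/side0d.png",cv2.resize(a,None,fx=5,fy=5,interpolation=cv2.INTER_CUBIC))
E
```

```text
(no output)
```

View pics/top0d.png

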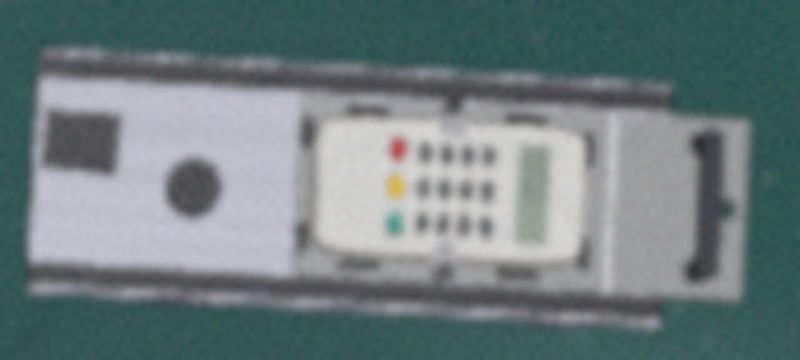

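View pics/side0d.png

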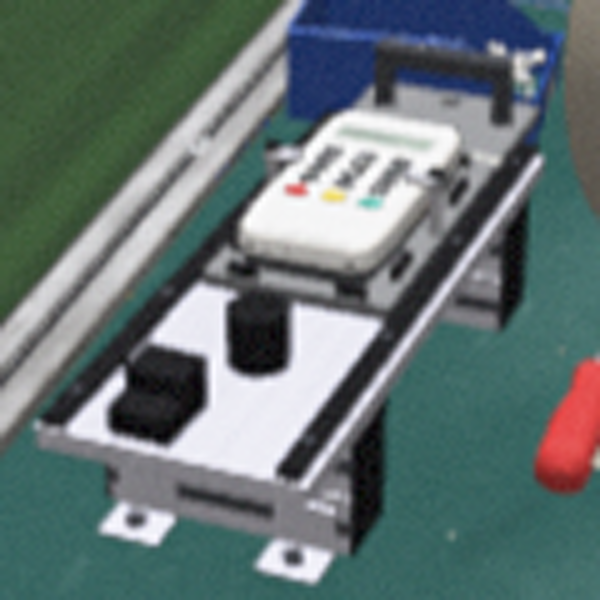

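```bash
cat > fit.py <<'E'
from h import *
from scipy.optimize import least_squares
T=lambda c:np.array([300,190])+np.array(c)/5
S=lambda c:np.array([275,150])+np.array(c)/5
obs=[("top",T([40,47]),(65,170,80)),("top",T([27,294]),(-65,170,80)),("top",T([671,84]),(65,-170,80)),("top",T([660,328]),(-65,-170,80)),
("side",S([36,427]),(65,170,80)),("side",S([300,484]),(-65,170,80)),("side",S([545,157]),(-65,-170,80))]
# stand: +y outward = world +y ; x right-handed
def W(p,L): return np.array([p[0],p[1],0])+np.array(L)@Ro.from_euler('z',p[2]).as_matrix().T
def res(p): return np.concatenate([proj(n,W(p,L))[0]-u for n,u,L in obs])
r=least_squares(res,[467,-42,0]); p=r.x
if __name__=="__main__":
    print("stand",p.round(3)); print(r.fun.reshape(-1,2).round(2))
    print("edge",W(p,(0,170,80)).round(1))
    inv=lambda X:(np.array(X)-[p[0],p[1],0])@Ro.from_euler('z',p[2]).as_matrix()
    for nm,c,z in [("line",[608.5,203],88),("line a",[612,112],88),("line b",[605,293],88),("handle",[708,207],125),("bar a",[712,140],125),("bar b",[703,273],125),("tail a",[750,120],88),("tail b",[742,300],88),("front",[297,182],88),("round",[193,187],110),("block",[82,140],106),("bl c1",[48,112],106),("bl c2",[120,115],106),("bl c3",[114,174],106),("bl c4",[43,165],95)]:
        X=onplane("top",T(c),z)[0]; print(nm,X.round(1),inv(X).round(1))
    for nm,c,z in [("round side",[260,308],110),("bl topleft far",[145,345],106),("bl topright",[207,355],106),("bl b",[190,403],106),("bl low front L",[112,400],95),("bl low front R",[172,410],95),("bar top L",[378,46],125),("bar top R",[512,60],125)]:
        X=onplane("side",S(c),z)[0]; print(nm,X.round(1),inv(X).round(1))
    C=lambda c:np.array([170,130])+np.array(c)/2.96
    for c in ([5,200],[133,190],[146,352],[15,361]): print("bin",onplane("top",C(c),60)[0].round(1))
    print("binctr",onplane("top",[193,221.2],4).round(1)); print("flux",onplane("top",C([78,424]),55),"bat",onplane("top",C([245,434]),10))
    print("sd",onplane("top",C([[546,435],[762,432]]),14))
E
python3 fit.py
```

```text
stand [ 4.64851e+02 -1.13194e+02 -6.60000e-02]
[[ 0.38  0.87]
 [ 0.16 -0.44]
 [-0.03  0.76]
 [-0.12  0.04]
 [-1.06 -0.46]
 [ 0.65  0.52]
 [-0.83 -0.32]]
edge [476.   56.4  80. ]
line [ 455.9 -250.9   88. ] [ 1.00e-01 -1.38e+02  8.80e+01]
line a [ 504.8 -253.6   88. ] [  49.1 -137.5   88. ]
line b [ 407.6 -248.2   88. ] [ -48.2 -138.5   88. ]
handle [ 450.7 -296.5  125. ] [  -2.1 -183.9  125. ]
bar a [ 485.9 -299.3  125. ] [  33.2 -184.3  125. ]
bar b [ 416.1 -293.3  125. ] [ -36.8 -182.9  125. ]
tail a [ 500.  -327.7   88. ] [  49.1 -211.8   88. ]
tail b [ 403.3 -321.6   88. ] [ -47.7 -212.    88. ]
front [468.5 -84.   88. ] [ 1.7 29.3 88. ]
round [464.5 -27.4 110. ] [ -6.   85.5 110. ]
block [490.3  31.  106. ] [ 15.9 145.5 106. ]
bl c1 [505.3  48.9 106. ] [ 29.7 164.4 106. ]
bl c2 [503.4  10.7 106. ] [ 30.3 126.2 106. ]
bl c3 [472.1  14.2 106. ] [ -1.2 127.6 106. ]
bl c4 [478.1  51.9  95. ] [  2.4 165.6  95. ]
round side [460.8 -27.2 110. ] [ -9.7  85.5 110. ]
bl topleft far [501.   12.9 106. ] [ 27.7 128.2 106. ]
bl topright [471.7  12.5 106. ] [ -1.4 125.9 106. ]
bl b [464.8  51.9 106. ] [-10.9 164.7 106. ]
bl low front L [504.6  43.9  95. ] [ 29.3 159.4  95. ]
bl low front R [476.7  43.4  95. ] [  1.5 157.1  95. ]
bar top L [ 485.4 -293.3  125. ] [  32.4 -178.3  125. ]
bar top R [ 411.3 -296.4  125. ] [ -41.4 -186.3  125. ]
bin [553.6 424.9  60. ]
bin [562.  307.2  60. ]
bin [412.4 295.2  60. ]
bin [405.2 415.1  60. ]
binctr [[493.6 378.1   4. ]]
flux [[347.02072894 358.29295768  55.        ]] bat [[336.48692531 209.86277553  10.        ]]
sd [[ 333.14532222  -73.93488568   14.        ]
 [ 334.23865082 -277.76825435   14.        ]]
```

>>> {"method": "play_rows", "body": {
  "motion": [
    [[0, 0, 0], [0, 0, 7]],
    [[0, 0, 0], [0, 0, 7]],
    [[0, 0, 0], [0, 0, 7]],
    [[0, 0, 0], [0, 0, 7]],
    [[0, 0, 0], [0, 0, 7]],
    [[0, 0, 0], [0, 0, 7]],
    [[0, 0, 0], [0, 0, 7]],
    [[0, 0, 0], [0, 0, 7]],
    [[0, 0, 0], [0, 0, 7]],
    [[0, 0, 0], [0, 0, 7]],
    [[0, 0, 0], [0, 0, 7]],
    [[0, 0, 0], [0, 0, 0.4]]
  ],
  "fingers": 50,
  "squeeze": 40
}}

```text
time_s: 2.1
eef_pos: [148.5, 503.6, 231.3]
ee_rot: [0.0, 0.999, -0.036, 0.0]
force: [0.5, 0.4, -0.4]
grip_width: 0.582
```

```bash
cat > go.py <<'E'
from h import *
import sys
P=np.array([464.85,-113.19]); YAW=-0.066
def W(L): return np.r_[P+Ro.from_euler('z',YAW).as_matrix()[:2,:2]@np.array(L[:2]),L[2]]
def where():
    s=ctrl.sense(); R=Ro.from_quat(np.roll(s["ee_rot"],-1)); e=np.array(s["eef_pos"])
    loc=np.r_[Ro.from_euler('z',-YAW).as_matrix()[:2,:2]@(e[:2]-P),e[2]]
    x=R.as_matrix()[:,0]; z=R.as_matrix()[:,2]
    print("t",round(s["time_s"],2),"pos",e.round(1),"loc",loc.round(1),"yaw",np.degrees(np.arctan2(x[1],x[0])).round(2),"z",z.round(4),"F",np.round(s["force"],1),"w",round(85.4*s["grip_width"],1))
    return e,R
def to(X):
    e,R=where(); print("tool shift to",np.round(X,1),"=",R.inv().apply(X-e).round(1))
E
python3 -c "
from go import *
to(W((14.6,140,200)))"
```

```text
t 2.1 pos [148.5 503.6 231.3] loc [-356.3  594.5  231.3] yaw -4.09 z [ 0. -0. -1.] F [ 0.5  0.4 -0.4] w 49.7
tool shift to [488.7  25.5 200. ] = [373.3 452.5  31.3]
```

>>> {"method": "play_rows", "body": {
  "motion": [
    [[11, 13.3, 1], [0, 0, 0]],
    [[22, 26.6, 2], [0, 0, 0]],
    [[22, 26.6, 2], [0, 0, 0]],
    [[22, 26.6, 2], [0, 0, 0]],
    [[22, 26.6, 2], [0, 0, 0]],
    [[22, 26.6, 2], [0, 0, 0]],
    [[22, 26.6, 2], [0, 0, 0]],
    [[22, 26.6, 2], [0, 0, 0]],
    [[22, 26.6, 2], [0, 0, 0]],
    [[22, 26.6, 2], [0, 0, 0]],
    [[22, 26.6, 2], [0, 0, 0]],
    [[22, 26.6, 2], [0, 0, 0]],
    [[22, 26.6, 2], [0, 0, 0]],
    [[22, 26.6, 2], [0, 0, 0]],
    [[22, 26.6, 2], [0, 0, 0]],
    [[22, 26.6, 2], [0, 0, 0]],
    [[22, 26.6, 1], [0, 0, 0]],
    [[11, 13.3, 0], [0, 0, 0]],
    [[0, 0, 0], [0, 0, 0]]
  ]
}}

```text
time_s: 3.68
eef_pos: [493.0, 24.7, 198.9]
ee_rot: [0.0, 0.999, -0.033, 0.0]
force: [-0.2, 0.8, 0.2]
grip_width: 0.588
```

```bash
python3 -c "
from go import *
to(W((14.6,140,86)))"
```

```text
t 3.68 pos [493.   24.7 198.9] loc [ 19.  139.4 198.9] yaw -3.82 z [ 2.e-04 -5.e-04 -1.e+00] F [-0.2  0.8  0.2] w 50.2
tool shift to [488.7  25.5  86. ] = [ -4.4  -0.7 112.9]
```

>>> {"method": "play_rows", "body": {
  "motion": [
    [[-2.2, -0.4, 15], [0, 0, 0]],
    [[-2.2, -0.3, 25], [0, 0, 0]],
    [[0, 0, 25], [0, 0, 0]],
    [[0, 0, 20], [0, 0, 0]],
    [[0, 0, 14], [0, 0, 0]],
    [[0, 0, 8], [0, 0, 0]],
    [[0, 0, 5.9], [0, 0, 0]],
    [[0, 0, 0], [0, 0, 0]],
    [[0, 0, 0], [0, 0, 0]]
  ]
}}

```text
time_s: 4.43
eef_pos: [487.4, 28.5, 87.0]
ee_rot: [0.0, 0.999, -0.033, 0.0]
force: [-0.2, -0.3, -0.4]
grip_width: 0.581
```

```bash
python3 -c "
from go import *
to(W((14.6,140,86)))
a=snap('side')[170:270,270:390]; cv2.imwrite('pics/s1.png',cv2.resize(a[:,:,::-1],None,fx=5,fy=5,interpolation=cv2.INTER_CUBIC))"
```

```text
t 4.43 pos [487.4  28.5  87. ] loc [ 13.2 142.9  87. ] yaw -3.78 z [ 9.e-04 -1.e-04 -1.e+00] F [-0.2 -0.3 -0.4] w 49.6
tool shift to [488.7  25.5  86. ] = [1.4 2.9 1. ]
```

View pics/s1.png

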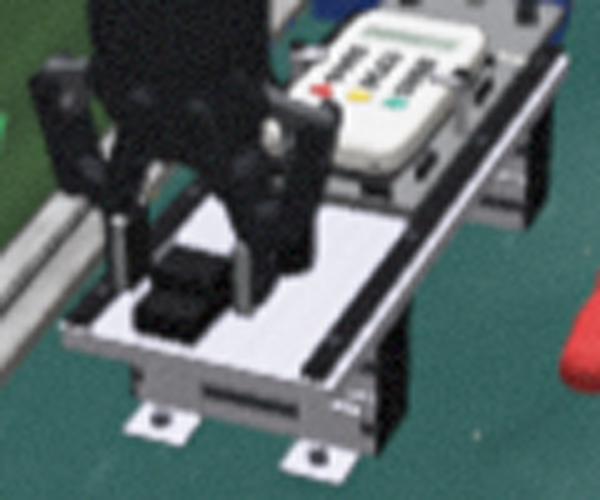

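>>> {"method": "play_rows", "body": {
  "motion": [
    [[0.5, 1.5, 0], [0, 0, 0]],
    [[0, 0, 0], [0, 0, 0]],
    [[0, 0, 0], [0, 0, 0]],
    [[0, 0, 0], [0, 0, 0]],
    [[0, 0, 0], [0, 0, 0]],
    [[0, 0, 0], [0, 0, 0]],
    [[0, 0, 0], [0, 0, 0]]
  ],
  "fingers": 0,
  "squeeze": 40
}}

```text
time_s: 5.07
eef_pos: [488.1, 26.6, 87.4]
ee_rot: [0.0, 0.999, -0.033, 0.001]
force: [-0.9, 0.1, 6.2]
grip_width: 0.345
```

>>> {"method": "play_rows", "body": {
  "motion": [
    [[0, 0, -8], [0, 0, 0]],
    [[0, 0, -20], [0, 0, 0]],
    [[0, 0, -30], [0, 0, 0]],
    [[0, 0, -30], [0, 0, 0]],
    [[0, 0, -12], [0, 0, 0]],
    [[0, 0, 0], [0, 0, 0]]
  ]
}}

```text
time_s: 5.57
eef_pos: [488.8, 26.6, 189.8]
ee_rot: [0.0, 0.999, -0.033, 0.003]
force: [-0.7, -0.6, 0.2]
grip_width: 0.34
```

```bash
python3 -c "
from go import *
to([498,360,28])"
```

```text
t 5.57 pos [488.8  26.6 189.8] loc [ 14.7 141.1 189.8] yaw -3.83 z [ 0.0062 -0.0011 -1.    ] F [-0.7 -0.6  0.2] w 29.0
tool shift to [498 360  28] = [ -14.  -333.3  161.5]
```

>>> {"method": "play_rows", "body": {
  "motion": [
    [[-1, -18, 0], [0, 0, 0]],
    [[-1.5, -36, 0], [0, 0, 0]],
    [[-1.5, -36, 0], [0, 0, 0]],
    [[-1.5, -36, 0], [0, 0, 0]],
    [[-1.5, -36, 0], [0, 0, 0]],
    [[-1.5, -36, 0], [0, 0, 0]],
    [[-1.5, -36, 0], [0, 0, 0]],
    [[-1.5, -36, 0], [0, 0, 0]],
    [[-1.5, -36, 0], [0, 0, 0]],
    [[-1, -18, 0], [0, 0, 0]],
    [[0, -9, 15], [0, 0, 0]],
    [[0, 0, 30], [0, 0, 0]],
    [[0, 0, 30], [0, 0, 0]],
    [[0, 0, 30], [0, 0, 0]],
    [[0, 0, 26], [0, 0, 0]],
    [[0, 0, 18], [0, 0, 0]],
    [[0, 0, 10], [0, 0, 0]],
    [[0, 0, 0], [0, 0, 0]],
    [[0, 0, 0], [0, 0, 0]]
  ]
}}

```text
time_s: 7.15
eef_pos: [495.8, 360.0, 27.5]
ee_rot: [0.0, 0.999, -0.033, -0.0]
force: [0.0, 0.6, -0.9]
grip_width: 0.343
```

>>> {"method": "play_rows", "body": {
  "motion": [
    [[0, 0, 0], [0, 0, 0]],
    [[0, 0, 0], [0, 0, 0]],
    [[0, 0, 0], [0, 0, 0]],
    [[0, 0, 0], [0, 0, 0]],
    [[0, 0, 0], [0, 0, 0]]
  ],
  "fingers": 50
}}

```text
time_s: 7.57
eef_pos: [495.9, 360.1, 27.8]
ee_rot: [-0.0, 0.999, -0.033, 0.0]
force: [0.7, 0.4, 0.6]
grip_width: 0.582
```

>>> {"method": "play_rows", "body": {
  "motion": [
    [[0, 0, -15], [0, 0, 0]],
    [[0, 0, -30], [0, 0, 0]],
    [[0, 0, -36], [0, 0, 0]],
    [[0, 0, -36], [0, 0, 0]],
    [[0, 0, -30], [0, 0, 0]],
    [[0, 0, -12], [0, 0, 0]],
    [[0, 0, 0], [0, 0, 0]]
  ]
}}

```text
time_s: 8.15
eef_pos: [496.9, 360.6, 190.1]
ee_rot: [-0.001, 0.999, -0.033, 0.003]
force: [0.3, 0.0, 0.3]
grip_width: 0.582
```

```bash
python3 -c "
from go import *
to(W((-7.5,85.5,185)));to([462,361,30])
cv2.imwrite('pics/s2.png',snap('side')[:,:,::-1][170:470,170:470])"
```

```text
t 8.15 pos [496.9 360.6 190.1] loc [  0.7 474.9 190.1] yaw -3.82 z [ 0.006   0.0028 -1.    ] F [0.3 0.  0.3] w 49.7
tool shift to [463.  -27.4 185. ] = [ -8.  389.4   3.9]
t 8.15 pos [496.9 360.6 190.1] loc [  0.7 474.9 190.1] yaw -3.82 z [ 0.006   0.0028 -1.    ] F [0.3 0.  0.3] w 49.7
tool shift to [462 361  30] = [-35.8   2.4 159.9]
```

View pics/s2.png

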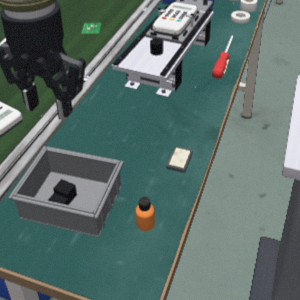

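The block lies flat in the bin at crop (65,190), and the round piece still stands on the bed at (157,45).

>>> {"method": "play_rows", "body": {
  "motion": [
    [[-0.5, 18, 0], [0, 0, 0]],
    [[-0.8, 37, 0], [0, 0, 0]],
    [[-0.8, 37, 0], [0, 0, 0]],
    [[-0.8, 37, 0], [0, 0, 0]],
    [[-0.8, 37, 0], [0, 0, 0]],
    [[-0.8, 37, 0], [0, 0, 0]],
    [[-0.8, 37, 0], [0, 0, 0]],
    [[-0.8, 37, 0], [0, 0, 0]],
    [[-0.8, 37, 0], [0, 0, 0]],
    [[-0.8, 37, 0], [0, 0, 0]],
    [[-0.4, 26, 0], [0, 0, 0]],
    [[0, 12, 0], [0, 0, 0]],
    [[0, 0, 0], [0, 0, 0]],
    [[0, 0, 0], [0, 0, 0]]
  ]
}}

```text
time_s: 9.37
eef_pos: [461.1, -27.5, 185.2]
ee_rot: [-0.0, 0.999, -0.034, -0.001]
force: [-0.6, -0.1, 0.1]
grip_width: 0.587
```

```bash
python3 -c "
from go import *
to(W((-7.5,85.5,86)))"
```

```text
t 9.37 pos [461.1 -27.5 185.2] loc [ -9.4  85.3 185.2] yaw -3.91 z [-0.0023  0.001  -1.    ] F [-0.6 -0.1  0.1] w 50.2
tool shift to [463.  -27.4  86. ] = [ 2.1 -0.2 99.2]
```

>>> {"method": "play_rows", "body": {
  "motion": [
    [[1, 0, 15], [0, 0, 0]],
    [[1, 0, 25], [0, 0, 0]],
    [[0, 0, 25], [0, 0, 0]],
    [[0, 0, 18], [0, 0, 0]],
    [[0, 0, 10], [0, 0, 0]],
    [[0, 0, 6], [0, 0, 0]],
    [[0, 0, 0], [0, 0, 0]],
    [[0, 0, 0], [0, 0, 0]]
  ]
}}

```text
time_s: 10.03
eef_pos: [463.8, -27.1, 87.5]
ee_rot: [-0.0, 0.999, -0.033, -0.0]
force: [-0.3, -0.6, -0.3]
grip_width: 0.589
```

>>> {"method": "play_rows", "body": {
  "motion": [
    [[0, 0, 0], [0, 0, 0]],
    [[0, 0, 0], [0, 0, 0]],
    [[0, 0, 0], [0, 0, 0]],
    [[0, 0, 0], [0, 0, 0]],
    [[0, 0, 0], [0, 0, 0]],
    [[0, 0, 0], [0, 0, 0]],
    [[0, 0, 0], [0, 0, 0]]
  ],
  "fingers": 0,
  "squeeze": 40
}}

```text
time_s: 10.62
eef_pos: [464.2, -27.6, 88.3]
ee_rot: [0.0, 0.999, -0.033, 0.001]
force: [-0.8, 1.7, 6.2]
grip_width: 0.33
```

>>> {"method": "play_rows", "body": {
  "motion": [
    [[0, 0, -8], [0, 0, 0]],
    [[0, 0, -20], [0, 0, 0]],
    [[0, 0, -30], [0, 0, 0]],
    [[0, 0, -30], [0, 0, 0]],
    [[0, 0, -12], [0, 0, 0]],
    [[0, 0, 0], [0, 0, 0]]
  ]
}}

```text
time_s: 11.12
eef_pos: [464.9, -28.1, 190.7]
ee_rot: [0.001, 0.999, -0.033, 0.003]
force: [-0.3, -0.4, 0.1]
grip_width: 0.325
```

```bash
python3 -c "
from go import *
to([458,361,30])"
```

```text
t 11.12 pos [464.9 -28.1 190.7] loc [ -5.5  84.9 190.7] yaw -3.83 z [ 0.0058 -0.002  -1.    ] F [-0.3 -0.4  0.1] w 27.7
tool shift to [458 361  30] = [ -33.9 -388.   159.8]
```

>>> {"method": "play_rows", "body": {
  "motion": [
    [[-2, -18, 0], [0, 0, 0]],
    [[-4, -37, 0], [0, 0, 0]],
    [[-4, -37, 0], [0, 0, 0]],
    [[-4, -37, 0], [0, 0, 0]],
    [[-4, -37, 0], [0, 0, 0]],
    [[-4, -37, 0], [0, 0, 0]],
    [[-4, -37, 0], [0, 0, 0]],
    [[-4, -37, 0], [0, 0, 0]],
    [[-4, -37, 0], [0, 0, 0]],
    [[-4, -37, 0], [0, 0, 0]],
    [[-2, -25, 0], [0, 0, 0]],
    [[0, -12, 0], [0, 0, 0]],
    [[0, 0, 0], [0, 0, 0]]
  ]
}}

```text
time_s: 12.2
eef_pos: [448.8, 364.0, 185.9]
ee_rot: [0.0, 0.999, -0.032, -0.001]
force: [0.4, 0.7, -0.3]
grip_width: 0.324
```

>>> {"method": "play_rows", "body": {
  "motion": [
    [[0, 0, 0], [0, 0, 6]],
    [[0, 0, 0], [0, 0, 7]],
    [[0, 0, 0], [0, 0, 7]],
    [[0, 0, 0], [0, 0, 7]],
    [[0, 0, 0], [0, 0, 7]],
    [[0, 0, 0], [0, 0, 7]],
    [[0, 0, 0], [0, 0, 7]],
    [[0, 0, 0], [0, 0, 7]],
    [[0, 0, 0], [0, 0, 7]],
    [[0, 0, 0], [0, 0, 7]],
    [[0, 0, 0], [0, 0, 7]],
    [[0, 0, 0], [0, 0, 7]],
    [[0, 0, 0], [0, 0, 7]],
    [[0, 0, 0], [0, 0, 0]],
    [[0, 0, 0], [0, 0, 0]]
  ]
}}

```text
time_s: 13.45
eef_pos: [449.7, 361.3, 186.8]
ee_rot: [-0.001, -0.684, 0.729, 0.0]
force: [0.0, -0.3, -1.3]
grip_width: 0.33
```

```bash
python3 -c "
from go import *
to([452,361,30])"
```

```text
t 13.45 pos [449.7 361.3 186.8] loc [-46.4 472.4 186.8] yaw -93.67 z [-9.e-04 -7.e-04 -1.e+00] F [ 0.  -0.3 -1.3] w 28.1
tool shift to [452 361  30] = [ -0.   -2.4 156.8]
```

>>> {"method": "play_rows", "body": {
  "motion": [
    [[0, -1, 16], [0, 0, 0]],
    [[0, -1, 30], [0, 0, 0]],
    [[0, 0, 32], [0, 0, 0]],
    [[0, 0, 32], [0, 0, 0]],
    [[0, 0, 24], [0, 0, 0]],
    [[0, 0, 15], [0, 0, 0]],
    [[0, 0, 8], [0, 0, 0]],
    [[0, 0, 0], [0, 0, 0]],
    [[0, 0, 0], [0, 0, 0]]
  ]
}}

```text
time_s: 14.2
eef_pos: [452.1, 361.9, 30.9]
ee_rot: [0.0, -0.684, 0.73, -0.0]
force: [0.2, 0.0, -0.5]
grip_width: 0.327
```

>>> {"method": "play_rows", "body": {
  "motion": [
    [[0, 0, 0], [0, 0, 0]],
    [[0, 0, 0], [0, 0, 0]],
    [[0, 0, 0], [0, 0, 0]],
    [[0, 0, 0], [0, 0, 0]],
    [[0, 0, 0], [0, 0, 0]]
  ],
  "fingers": 50
}}

```text
time_s: 14.62
eef_pos: [451.9, 362.1, 30.8]
ee_rot: [0.0, -0.683, 0.73, -0.0]
force: [0.7, -0.0, 0.2]
grip_width: 0.588
```

>>> {"method": "play_rows", "body": {
  "motion": [
    [[0, 0, -15], [0, 0, 0]],
    [[0, 0, -30], [0, 0, 0]],
    [[0, 0, -36], [0, 0, 0]],
    [[0, 0, -36], [0, 0, 0]],
    [[0, 0, -30], [0, 0, 0]],
    [[0, 0, -12], [0, 0, 0]],
    [[0, 0, 0], [0, 0, 0]]
  ]
}}

```text
time_s: 15.2
eef_pos: [452.8, 362.6, 192.9]
ee_rot: [0.003, -0.683, 0.73, -0.001]
force: [1.1, -0.1, -0.1]
grip_width: 0.584
```

```bash
python3 -c "
from go import *
to(W((-1,-185,190)))
snap('side')
print([(o['position'],o['p']) for o in ctrl.spot_in('side','round_offcut_center')])
print([(o['position'],o['p']) for o in ctrl.spot_in('side','block_offcut_center')])
cv2.imwrite('pics/s3.png',snap('side')[:,:,::-1][170:470,170:470])"
```

```text
t 15.2 pos [452.8 362.6 192.9] loc [-43.4 474.  192.9] yaw -93.82 z [ 0.0057  0.0029 -1.    ] F [ 1.1 -0.1 -0.1] w 49.9
tool shift to [ 451.7 -297.7  190. ] = [658.9 -42.8   1. ]
[([0.4011, 0.7633], 0.94)]
[([0.3622, 0.7615], 0.59)]
```

View pics/s3.png

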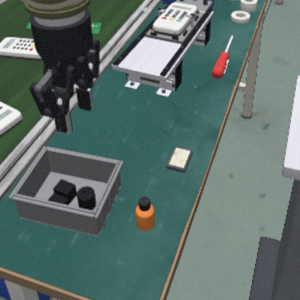

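Both offcuts are in the bin, at crop (65,190) and (87,198), and the bed is clear. Next: the handle.

>>> {"method": "play_rows", "body": {
  "motion": [
    [[18, -1, 0], [0, 0, 0]],
    [[36, -2.4, 0], [0, 0, 0]],
    [[36, -2.4, 0], [0, 0, 0]],
    [[36, -2.4, 0], [0, 0, 0]],
    [[36, -2.4, 0], [0, 0, 0]],
    [[36, -2.4, 0], [0, 0, 0]],
    [[36, -2.4, 0], [0, 0, 0]],
    [[36, -2.4, 0], [0, 0, 0]],
    [[36, -2.4, 0], [0, 0, 0]],
    [[36, -2.4, 0], [0, 0, 0]],
    [[36, -2.4, 0], [0, 0, 0]],
    [[36, -2.4, 0], [0, 0, 0]],
    [[36, -2.4, 0], [0, 0, 0]],
    [[36, -2.4, 0], [0, 0, 0]],
    [[36, -2.4, 0], [0, 0, 0]],
    [[36, -2.4, 0], [0, 0, 0]],
    [[36, -2.4, 0], [0, 0, 0]],
    [[36, -2.4, 0], [0, 0, 0]],
    [[20, -2.4, 0], [0, 0, 0]],
    [[9, -1, 0], [0, 0, 0]]
  ]
}}

```text
time_s: 17.07
eef_pos: [452.0, -300.9, 187.7]
ee_rot: [-0.0, -0.682, 0.731, 0.001]
force: [0.1, 0.2, -1.2]
grip_width: 0.586
```

>>> {"method": "play_rows", "body": {
  "motion": [
    [[0, 0, 0], [0, 0, 0]],
    [[0, 0, 0], [0, 0, 0]],
    [[0, 0, 0], [0, 0, 0]]
  ]
}}

```text
time_s: 17.32
eef_pos: [452.9, -297.1, 189.0]
ee_rot: [0.0, -0.684, 0.73, 0.001]
force: [-0.6, -0.4, 0.0]
grip_width: 0.582
```

```bash
python3 -c "
from go import *
to(W((-1,-185,98)))
a=snap('side')
a=a[140:230,300:420]; cv2.imwrite('pics/s4.png',cv2.resize(a[:,:,::-1],None,fx=5,fy=5,interpolation=cv2.INTER_CUBIC))"
```

```text
t 17.32 pos [ 452.9 -297.1  189. ] loc [   0.2 -184.3  189. ] yaw -93.76 z [-6.e-04  1.e-03 -1.e+00] F [-0.6 -0.4  0. ] w 49.7
tool shift to [ 451.7 -297.7   98. ] = [ 0.8  1.1 91. ]
```

View pics/s4.png

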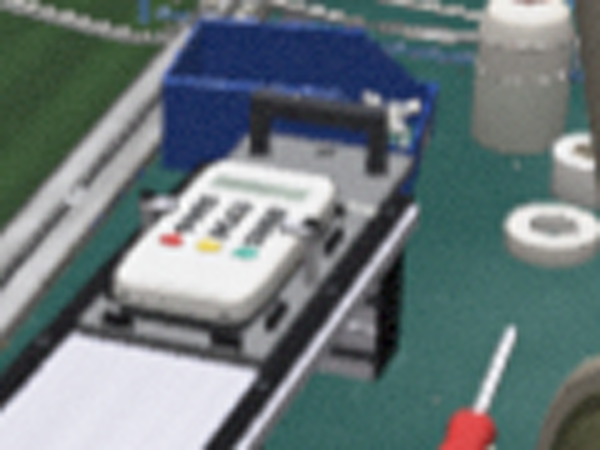

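```bash
python3 -c "
from go import *
a=cv2.imread('pics/top0.png'); h=cv2.cvtColor(a,cv2.COLOR_BGR2HSV)
m=cv2.inRange(h,(105,120,40),(130,255,255)); m=cv2.morphologyEx(m,cv2.MORPH_OPEN,np.ones((3,3)))
n,l,st,c=cv2.connectedComponentsWithStats(m)
for s in st[1:]:
  if s[4]>60: print(s, onplane('top',[[s[0],s[1]],[s[0]+s[2],s[1]+s[3]]],80).round())
print(proj('side',[452,-297,189]))
"
```

```text
[518 179  13  58 449] [[ 594. -516.   80.]
 [ 437. -547.   80.]]
[483 182  10  58 316] [[ 587. -421.   80.]
 [ 430. -444.   80.]]
[[363.51770849 137.48173949]]
```

Only the handle and plate show in this crop, with the gripper just above it. The blue bin starts about 120 mm behind the handle, so the way down is clear.

>>> {"method": "play_rows", "body": {
  "motion": [
    [[0.4, 0.5, 14], [0, 0, 0]],
    [[0.4, 0.5, 22], [0, 0, 0]],
    [[0, 0, 20], [0, 0, 0]],
    [[0, 0, 14], [0, 0, 0]],
    [[0, 0, 10], [0, 0, 0]],
    [[0, 0, 6], [0, 0, 0]],
    [[0, 0, 4], [0, 0, 0]],
    [[0, 0, 0], [0, 0, 0]],
    [[0, 0, 0], [0, 0, 0]]
  ]
}}

```text
time_s: 18.12
eef_pos: [452.0, -299.4, 100.0]
ee_rot: [0.0, -0.683, 0.73, -0.0]
force: [0.1, -0.5, -0.1]
grip_width: 0.587
```

```bash
python3 -c "
from go import *
to(W((-1,-185,98)))
a=snap('side')
a=a[100:220,290:410]; cv2.imwrite('pics/s5.png',cv2.resize(a[:,:,::-1],None,fx=5,fy=5,interpolation=cv2.INTER_CUBIC))"
```

```text
t 18.12 pos [ 452.  -299.4  100. ] loc [  -0.5 -186.6  100. ] yaw -93.82 z [ 7.e-04 -7.e-04 -1.e+00] F [ 0.1 -0.5 -0.1] w 50.1
tool shift to [ 451.7 -297.7   98. ] = [-1.6  0.5  2. ]
```

View pics/s5.png

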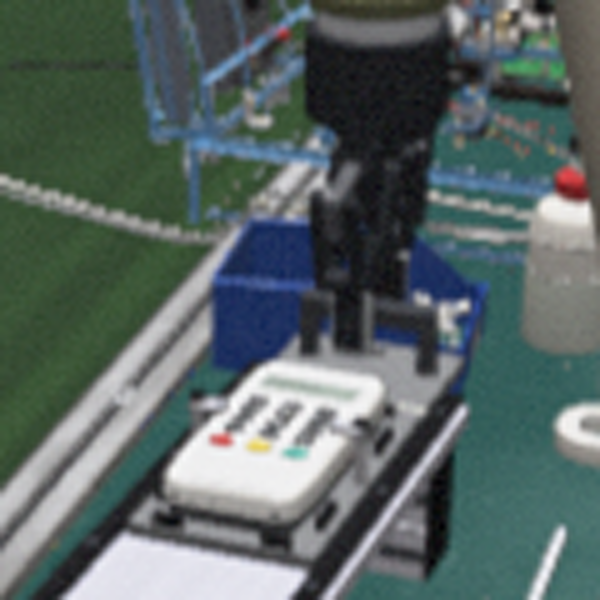

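The front finger stands just in front of the bar, between the posts at crop columns 313 and 428. Closing now.

>>> {"method": "play_rows", "body": {
  "motion": [
    [[0, 0, 1], [0, 0, 0]],
    [[0, 0, 0], [0, 0, 0]],
    [[0, 0, 0], [0, 0, 0]],
    [[0, 0, 0], [0, 0, 0]],
    [[0, 0, 0], [0, 0, 0]],
    [[0, 0, 0], [0, 0, 0]],
    [[0, 0, 0], [0, 0, 0]],
    [[0, 0, 0], [0, 0, 0]],
    [[0, 0, 0], [0, 0, 0]]
  ],
  "fingers": 0,
  "squeeze": 80
}}

```text
time_s: 18.92
eef_pos: [451.9, -299.3, 98.8]
ee_rot: [0.0, -0.683, 0.73, -0.0]
force: [-0.9, 2.0, 6.2]
grip_width: 0.12
```

```bash
python3 -c "
from go import *
where(); print(ctrl.sense()['wrist_torque']); snap('top','t5.png')
for _ in range(3):
  for n in ['plate_line','plate_handle']:
    o=ctrl.spot_in('top',n); print(n,[(np.array(q['position'])*[640,480],q['p']) for q in o][:1])
where()"
```

```text
t 18.92 pos [ 451.9 -299.3   98.8] loc [  -0.7 -186.5   98.8] yaw -93.83 z [ 4.e-04 -2.e-04 -1.e+00] F [-0.9  2.   6.2] w 10.3
[ 0.41788501  0.09830451 -0.04397137]
plate_line [(array([389.888, 227.52 ]), 0.79)]
plate_handle [(array([392.704, 225.792]), 0.85)]
plate_line [(array([389.888, 227.52 ]), 0.79)]
plate_handle [(array([392.704, 225.792]), 0.85)]
plate_line [(array([389.888, 227.52 ]), 0.79)]
plate_handle [(array([392.704, 225.792]), 0.85)]
t 19.27 pos [ 451.9 -299.3   98.8] loc [  -0.7 -186.5   98.8] yaw -93.83 z [ 3.e-04 -2.e-04 -1.e+00] F [-1.   3.   6.3] w 10.5
```

>>> {"method": "play_rows", "body": {
  "motion": [
    [[-2, 0, 0], [0, 0, 0]],
    [[-4, 0, 0], [0, 0, 0]],
    [[-7, 0, 0], [0, 0, 0]],
    [[-8, 0, 0], [0, 0, 0]],
    [[-8, 0, 0], [0, 0, 0]],
    [[-8, 0, 0], [0, 0, 0]],
    [[-8, 0, 0], [0, 0, 0]],
    [[-7, 0, 0], [0, 0, 0]],
    [[-5, 0, 0], [0, 0, 0]],
    [[-3, 0, 0], [0, 0, 0]],
    [[0, 0, 0], [0, 0, 0]],
    [[0, 0, 0], [0, 0, 0]]
  ]
}}

```text
time_s: 20.27
eef_pos: [456.1, -239.3, 98.8]
ee_rot: [0.0, -0.683, 0.73, -0.0]
force: [0.9, 0.5, 6.4]
grip_width: 0.124
```

```bash
python3 -c "
from go import *
where(); print(ctrl.sense()['wrist_torque'])"
```

```text
t 20.27 pos [ 456.1 -239.3   98.8] loc [  -0.4 -126.5   98.8] yaw -93.83 z [ 9.e-04 -1.e-04 -1.e+00] F [0.9 0.5 6.4] w 10.5
[-0.03388179 -0.06583579  0.00797977]
```

>>> {"method": "play_rows", "body": {
  "motion": [
    [[0, 0, 1], [0, 0, 0]],
    [[0, 0, 0], [0, 0, 0]],
    [[0, 0, 0], [0, 0, 0]]
  ]
}}

```text
time_s: 20.52
eef_pos: [456.1, -239.4, 98.8]
ee_rot: [0.0, -0.683, 0.73, -0.0]
force: [-3.4, 2.7, 16.6]
grip_width: 0.121
```

>>> {"method": "play_rows", "body": {
  "motion": [
    [[-3, 0, 0], [0, 0, 0]],
    [[-6, 0, 0], [0, 0, 0]],
    [[-8, 0, 0], [0, 0, 0]],
    [[-8, 0, 0], [0, 0, 0]],
    [[-8, 0, 0], [0, 0, 0]],
    [[-8, 0, 0], [0, 0, 0]],
    [[-8, 0, 0], [0, 0, 0]],
    [[-8, 0, 0], [0, 0, 0]],
    [[-8, 0, 0], [0, 0, 0]],
    [[-8, 0, 0], [0, 0, 0]],
    [[-8, 0, 0], [0, 0, 0]],
    [[-8, 0, 0], [0, 0, 0]],
    [[-6, 0, 0], [0, 0, 0]],
    [[-3, 0, 0], [0, 0, 0]],
    [[0, 0, 0], [0, 0, 0]]
  ]
}}

```text
time_s: 21.77
eef_pos: [463.4, -142.7, 98.8]
ee_rot: [0.0, -0.683, 0.73, -0.002]
force: [0.7, -6.2, 12.4]
grip_width: 0.125
```

```bash
python3 -c "
from go import *
where(); print(ctrl.sense()['wrist_torque'])"
```

```text
t 21.77 pos [ 463.4 -142.7   98.8] loc [  0.5 -29.5  98.8] yaw -93.82 z [ 0.0033 -0.0031 -1.    ] F [ 0.7 -6.2 12.4] w 10.7
[-0.74920903  0.05193209 -0.05883329]
```

>>> {"method": "play_rows", "body": {
  "motion": [
    [[-3, 0, 0], [0, 0, 0]],
    [[-6, 0, 0], [0, 0, 0]],
    [[-8, 0, 0], [0, 0, 0]],
    [[-8, 0, 0], [0, 0, 0]],
    [[-8, 0, 0], [0, 0, 0]],
    [[-8, 0, 0], [0, 0, 0]],
    [[-8, 0, 0], [0, 0, 0]],
    [[-8, 0, 0], [0, 0, 0]],
    [[-8, 0, 0], [0, 0, 0]],
    [[-6, 0, 0], [0, 0, 0]],
    [[-3, 0, 0], [0, 0, 0]],
    [[0, 0, 0], [0, 0, 0]],
    [[0, 0, 0], [0, 0, 0]]
  ]
}}

```text
time_s: 22.85
eef_pos: [468.5, -68.7, 98.8]
ee_rot: [0.0, -0.683, 0.73, -0.002]
force: [0.1, -5.0, 13.6]
grip_width: 0.126
```

```bash
python3 -c "
from go import *
where(); print(ctrl.sense()['wrist_torque'])"
```

```text
t 22.85 pos [468.5 -68.7  98.8] loc [ 0.7 44.6 98.8] yaw -93.83 z [ 0.0034 -0.0022 -1.    ] F [ 0.1 -5.  13.6] w 10.7
[-0.77634529  0.09912448  0.04772144]
```

>>> {"method": "play_rows", "body": {
  "motion": [
    [[-2, 0, 0.2], [0, 0, 0]],
    [[-4, 0, 0.2], [0, 0, 0]],
    [[-6, 0, 0], [0, 0, 0]],
    [[-6, 0, 0], [0, 0, 0]],
    [[-6, 0, 0], [0, 0, 0]],
    [[-6, 0, 0], [0, 0, 0]],
    [[-6, 0, 0], [0, 0, 0]],
    [[-6, 0, 0], [0, 0, 0]],
    [[-6, 0, 0], [0, 0, 0]],
    [[-6, 0, 0], [0, 0, 0]],
    [[-5, 0, 0], [0, 0, 0]],
    [[-4, 0, 0], [0, 0, 0]],
    [[-2, 0, 0], [0, 0, 0]],
    [[0, 0, 0], [0, 0, 0]],
    [[0, 0, 0], [0, 0, 0]],
    [[0, 0, 0], [0, 0, 0]]
  ]
}}

```text
time_s: 24.18
eef_pos: [473.2, -4.6, 98.8]
ee_rot: [0.001, -0.683, 0.73, -0.003]
force: [0.9, -8.8, 16.5]
grip_width: 0.127
```

```bash
python3 -c "
from go import *
where(); print(ctrl.sense()['wrist_torque'])
a=snap('side','side6.png')[170:300,255:385]; b=snap('top','top6.png')[190:255,290:400]
a=cv2.resize(a[:,:,::-1],(598,598),interpolation=cv2.INTER_CUBIC)
cv2.imwrite('pics/s6.png',a)
cv2.imwrite('pics/t6.png',cv2.resize(b[:,:,::-1],None,fx=7,fy=7,interpolation=cv2.INTER_CUBIC))
s=proj('side',[W((x,170,80)) for x in(-65,0,65)]);print('edge side',s.round(1),((s-[255,170])*4.6).round())
s=proj('top',[W((x,170,80)) for x in(-65,0,65)]);print('edge top',((s-[290,190])*7).round())
"
```

```text
t 24.18 pos [473.2  -4.6  98.8] loc [  1.2 109.   98.8] yaw -93.82 z [ 0.0044 -0.0032 -1.    ] F [ 0.9 -8.8 16.5] w 10.9
[-1.48507407  0.11913498  0.03945524]
edge side [[335.6 247.3]
 [307.7 241. ]
 [281.1 234.9]] [[371. 356.]
 [243. 327.]
 [120. 299.]]
edge top [[109. 408.]
 [119. 240.]
 [129.  72.]]
```

View pics/s6.png

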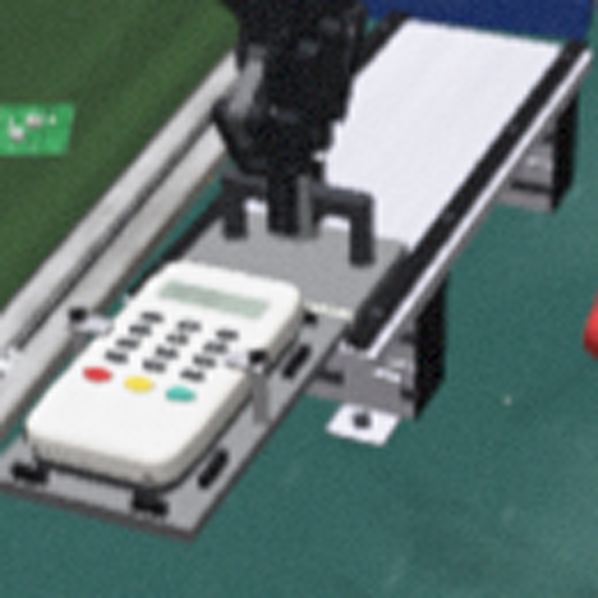

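View pics/t6.png

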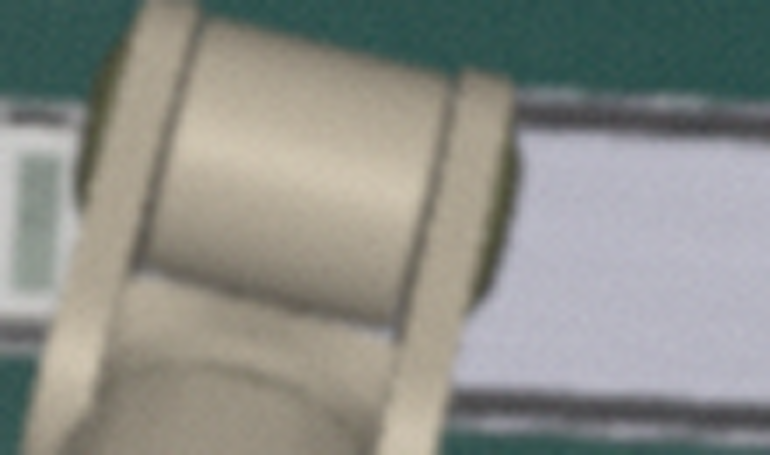

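The side picture shows the plate level and still in its guides. The scribed line, at about crop (335,308), is slightly short of the bed's edge, whose corner is at (372,356). The top view is blocked by the arm, so I'll measure the line numerically.

```bash
cat > prof.py <<'E'
from go import *
from scipy.ndimage import map_coordinates as mc
def prof(im,n,xs,ys,z):
    g=cv2.cvtColor(im,cv2.COLOR_BGR2GRAY).astype(float)
    uv=proj(n,[W((x,y,z)) for y in ys for x in xs]); return mc(g,[uv[:,1],uv[:,0]],order=1).reshape(len(ys),-1).mean(1)
def show(f,n,xs,ys,z,tag):
    p=prof(cv2.imread(f),n,xs,ys,z); print(tag,n,ys[0],ys[1]-ys[0],p.round().astype(int).tolist())
if __name__=="__main__":
    A=np.arange
    show('pics/side6.png','side',A(-46,-33,1.),A(144,176,1.),88,'line')
    show('pics/side6.png','side',A(-47,-38,1.),A(312,340,1.),88,'front')
    show('pics/top6.png','top',A(-40,40,2.),A(312,340,1.),88,'front')
    show('pics/top0.png','top',A(-44,44,2.),A(-148,-126,1.),88,'line0')
    show('pics/top0.png','top',A(-44,44,2.),A(20,40,1.),88,'front0')
    show('pics/top0.png','top',A(-48,-5,1.),A(158,182,1.),80,'edge0')
    show('pics/side0.png','side',A(-48,-5,1.),A(158,182,1.),80,'edge0')
    show('pics/side6.png','side',A(-64.5,-62.5,.5),A(158,182,1.),80,'edge6')
E
python3 prof.py
```

```text
line side 144.0 1.0 [158, 160, 163, 170, 178, 187, 195, 201, 204, 204, 200, 191, 181, 171, 163, 158, 155, 152, 150, 149, 148, 148, 148, 149, 151, 153, 153, 155, 157, 159, 160, 160]
front side 312.0 1.0 [154, 153, 154, 155, 156, 156, 154, 150, 141, 128, 112, 95, 82, 75, 73, 75, 77, 80, 81, 83, 84, 85, 87, 87, 87, 87, 87, 87]
front top 312.0 1.0 [189, 187, 185, 180, 174, 165, 155, 145, 136, 127, 119, 113, 105, 97, 90, 84, 79, 76, 74, 74, 74, 74, 74, 74, 74, 74, 73, 73]
line0 top -148.0 1.0 [156, 157, 157, 157, 159, 161, 165, 171, 177, 181, 185, 184, 180, 174, 168, 163, 159, 155, 152, 149, 145, 142]
front0 top 20.0 1.0 [163, 154, 146, 140, 136, 134, 133, 135, 140, 145, 153, 162, 171, 178, 184, 187, 189, 190, 190, 190]
edge0 top 158.0 1.0 [188, 188, 188, 188, 188, 189, 189, 189, 188, 186, 182, 176, 166, 153, 136, 119, 104, 92, 83, 79, 77, 76, 76, 76]
edge0 side 158.0 1.0 [232, 232, 233, 234, 235, 236, 237, 236, 233, 227, 218, 205, 188, 168, 151, 139, 132, 129, 128, 127, 127, 126, 125, 124]
edge6 side 158.0 1.0 [200, 197, 197, 201, 200, 203, 207, 213, 211, 205, 199, 196, 181, 162, 144, 129, 126, 125, 124, 122, 122, 122, 122, 121]
```

>>> {"method": "play_rows", "body": {
  "motion": [
    [[-2, 0, 0], [0, 0, 0]],
    [[-3, 0, 0], [0, 0, 0]],
    [[-4, 0, 0], [0, 0, 0]],
    [[-3, 0, 0], [0, 0, 0]],
    [[-2, 0, 0], [0, 0, 0]],
    [[-1, 0, 0], [0, 0, 0]],
    [[0, 0, 0], [0, 0, 0]],
    [[0, 0, 0], [0, 0, 0]],
    [[0, 0, 0], [0, 0, 0]]
  ]
}}

```text
time_s: 25.03
eef_pos: [474.3, 9.9, 98.9]
ee_rot: [0.0, -0.683, 0.73, -0.003]
force: [-0.1, -14.7, 16.7]
grip_width: 0.123
```

```bash
cat > m7.py <<'E'
from prof import *
from scipy.optimize import curve_fit
from scipy.special import erf
where(); k=sys.argv[1]
A=np.arange
S=np.mean([snap('side').astype(float) for _ in range(4)],0); T=np.mean([snap('top').astype(float) for _ in range(4)],0)
for n,a in(('side',S),('top',T)): cv2.imwrite(f'pics/{n}{k}.png',a.round().astype(np.uint8)[:,:,::-1])
f=lambda n:cv2.imread(f'pics/{n}{k}.png')
step=lambda y,m,s,a,b:a+b*erf((y-m)/s)
def edge(im,n,xs,y0,z,h=14):
    ys=A(y0-h,y0+h,.5); p=prof(im,n,xs,ys,z); q,_=curve_fit(step,ys,p,[y0,3,p.mean(),(p[-1]-p[0])/2]); return q[0].round(2)
def peak(im,n,xs,y0,z):
    ys=A(y0-9,y0+9,.5); p=prof(im,n,xs,ys,z); G=lambda y,m,s,a,b,c:a+b*(y-m)+c*np.exp(-((y-m)/s)**2)
    q,_=curve_fit(G,ys,p,[y0,3,150,0,50]); return q[0].round(2)
L=float(sys.argv[2])
for xs in (A(-46,-40,1.),A(-40,-33,1.),A(-33,-26,1.)): print('line side',peak(f('side'),'side',xs,L,88))
print('edge side0',[edge(cv2.imread('pics/side0.png'),'side',xs,170,80) for xs in(A(-48,-35,1.),A(-35,-20,1.),A(-20,-5,1.))])
print('edge top0',[edge(cv2.imread('pics/top0.png'),'top',xs,170,80) for xs in(A(-48,-30,1.),A(-30,-5,1.))])
print('front side',edge(f('side'),'side',A(-47,-38,1.),L+168,88,9),'front top',[edge(f('top'),'top',xs,L+168,88,7) for xs in (A(-46,-38,1.),A(-10,10,1.),A(38,46,1.))])
print('line top0',peak(cv2.imread('pics/top0.png'),'top',A(-44,44,2.),-138,88))
try: print('line top',peak(f('top'),'top',A(-46,-30,1.),L,88))
except Exception as e: print(e)
E
python3 m7.py 7 167.5
```

```text
t 25.03 pos [474.3   9.9  98.9] loc [  1.4 123.4  98.9] yaw -93.81 z [ 0.0047 -0.0042 -1.    ] F [ -0.1 -14.7  16.7] w 10.5
line side 167.55
line side 167.16
line side 167.13
edge side0 [np.float64(170.65), np.float64(170.47), np.float64(170.29)]
edge top0 [np.float64(172.41), np.float64(172.1)]
front side 336.65 front top [np.float64(339.05), np.float64(349.84), np.float64(347.74)]
line top0 -137.55
line top 165.78
```

```bash
python3 - <<'E'
from prof import *
A=np.arange
from scipy.optimize import minimize_scalar
def shift(fa,fb,n,xs,ys,z,d0=0):
    a=cv2.imread(fa);b=cv2.imread(fb);p=prof(a,n,xs,ys,z);p-=p.mean()
    def c(d): q=prof(b,n,xs,ys+d,z);q-=q.mean();return ((p-q)**2).mean()
    ds=d0+A(-8,8,.1);v=[c(d) for d in ds]; return ds[np.argmin(v)].round(1),min(v)**.5
print('grip shift top', [shift('pics/top0.png','pics/t5.png','top',xs,A(-80,25,.5),z) for xs,z in((A(-20,20,2.),110),(A(-30,30,3.),110),(A(-45,45,3.),100))])
for k,d in((6,295),(7,310)):
  print(k,'side travel from 0',[shift('pics/side0.png',f'pics/side{k}.png','side',xs,A(-85,15,.5),110,d-4) for xs in(A(-20,20,2.),A(-20,0,2.))])
  print(k,'top travel from 0',[shift('pics/top0.png',f'pics/top{k}.png','top',xs,A(-60,33,.5),110,d-4) for xs in(A(-20,20,2.),A(-30,-5,2.))])
E
```

```text
grip shift top [(np.float64(-1.5), np.float64(1.1241487824949574)), (np.float64(-1.4), np.float64(1.2382463449755838)), (np.float64(-1.4), np.float64(1.0106670821468446))]
6 side travel from 0 [(np.float64(297.0), np.float64(9.968928493152472)), (np.float64(297.0), np.float64(11.223489537836157))]
6 top travel from 0 [(np.float64(293.4), np.float64(13.844925142689535)), (np.float64(293.9), np.float64(12.306306596396311))]
7 side travel from 0 [(np.float64(311.9), np.float64(10.48975084745142)), (np.float64(311.8), np.float64(12.30802717467253))]
7 top travel from 0 [(np.float64(307.8), np.float64(14.41113274646241)), (np.float64(308.1), np.float64(12.578905818918166))]
```

```bash
python3 - <<'E'
from prof import *
A=np.arange
s=cv2.imread('pics/side7.png')[210:270,285:345]; t=cv2.imread('pics/top7.png')[195:255,235:315]
s=cv2.resize(s,(420,420),interpolation=cv2.INTER_CUBIC); t=cv2.resize(t,(380,285),interpolation=cv2.INTER_CUBIC)
c=np.zeros((420,800,3),np.uint8); c[:,:420]=s; c[:285,420:]=t; cv2.imwrite('pics/c7.png',c)
for L in ((-62,170,80),(-48,170,80),(0,170,80)): print((proj('side',W(L))[0]-[285,210])*7)
for x in A(-44,45,8.): show('pics/top7.png','top',A(x-3,x+3,1.),A(328,352,2.),88,x)
E
```

```text
[345.22254161 259.12757086]
[302.49211941 249.42205425]
[159.24037185 216.88476247]
-44.0 top 328.0 2.0 [125, 125, 123, 120, 115, 103, 89, 79, 73, 73, 74, 74]
-36.0 top 328.0 2.0 [153, 153, 150, 145, 138, 119, 100, 83, 75, 73, 73, 72]
-28.0 top 328.0 2.0 [162, 150, 132, 106, 88, 80, 78, 75, 75, 75, 75, 74]
-20.0 top 328.0 2.0 [194, 182, 160, 127, 102, 87, 81, 76, 74, 74, 73, 73]
-12.0 top 328.0 2.0 [195, 187, 169, 151, 134, 120, 100, 84, 75, 73, 72, 73]
-4.0 top 328.0 2.0 [195, 188, 174, 159, 145, 128, 105, 86, 75, 72, 73, 74]
4.0 top 328.0 2.0 [196, 189, 176, 159, 144, 125, 105, 86, 76, 74, 74, 74]
12.0 top 328.0 2.0 [196, 188, 174, 155, 141, 123, 103, 83, 76, 73, 73, 74]
20.0 top 328.0 2.0 [194, 186, 171, 149, 133, 117, 100, 83, 76, 73, 73, 73]
28.0 top 328.0 2.0 [196, 188, 167, 135, 104, 82, 77, 75, 74, 74, 74, 73]
36.0 top 328.0 2.0 [182, 169, 144, 118, 95, 82, 77, 75, 74, 73, 74, 74]
44.0 top 328.0 2.0 [154, 152, 150, 146, 139, 122, 103, 85, 76, 73, 72, 72]
```

View pics/c7.png

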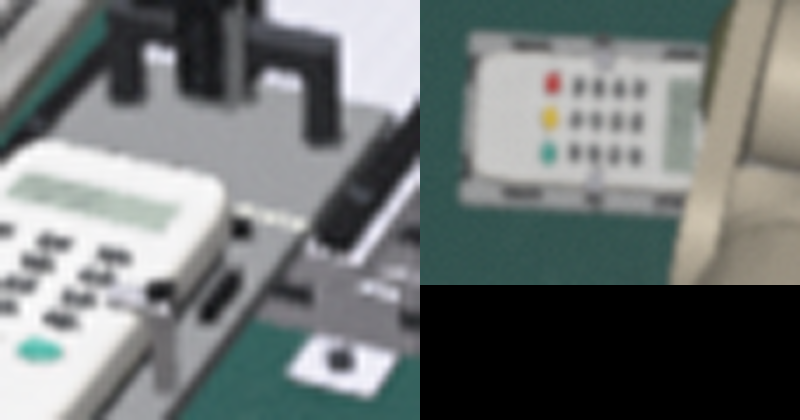

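The composite shows the line ending at about (308,228), close to the guide end and bed corner at (302,249), with the terminal level in the top view. The camera estimates of the remaining distance differ (1 to 3 mm), so one more numeric check.

```bash
python3 - <<'E'
from prof import *
from scipy.optimize import curve_fit
from scipy.special import erf
A=np.arange
for x in (-44,-40,-36,36,40,44): show('pics/top0.png','top',A(x-2,x+2.1,1.),A(22,40,1.),88,x)
for x in (-44,-40,-36): show('pics/side0.png','side',A(x-2,x+2.1,1.),A(20,42,1.),88,x)
for x in (-44,-40): show('pics/side0.png','side',A(x-2,x+2.1,1.),A(-150,-125,1.),88,('line',x))
# ncc match with scale: terminal keypad patch, several z
def mt(n,k,z,lo,hi):
    a,b=[cv2.imread(f'pics/{n}{q}.png') for q in(0,k)]
    xs=A(-22,22,1.);ys=A(-75,-10,1.)
    def patch(im,d,e):
        g=cv2.cvtColor(im,cv2.COLOR_BGR2GRAY).astype(float);uv=proj(n,[W((x+e,y+d,z)) for y in ys for x in xs]);p=mc(g,[uv[:,1],uv[:,0]],order=1);return (p-p.mean())/p.std()
    p=patch(a,0,0);best=max(((p*patch(b,d,e)).mean(),d,e) for d in A(lo,hi,.5) for e in A(-3,4,1.)); return best
for z in(112,119): print(z,'top',mt('top',7,z,302,314),'side',mt('side',7,z,302,316))
E
```

```text
-44 top 22.0 1.0 [150, 150, 149, 147, 148, 150, 152, 155, 159, 164, 169, 175, 179, 183, 186, 186, 186, 186]
-40 top 22.0 1.0 [161, 161, 159, 158, 156, 156, 155, 158, 162, 166, 173, 179, 184, 187, 190, 191, 191, 191]
-36 top 22.0 1.0 [155, 153, 148, 144, 141, 142, 143, 147, 154, 160, 168, 176, 183, 185, 188, 189, 190, 190]
36 top 22.0 1.0 [139, 131, 122, 118, 114, 112, 121, 130, 141, 155, 169, 177, 182, 187, 189, 191, 191, 191]
40 top 22.0 1.0 [155, 151, 148, 146, 144, 143, 147, 151, 157, 167, 177, 183, 187, 190, 191, 191, 191, 192]
44 top 22.0 1.0 [162, 162, 161, 161, 161, 161, 163, 165, 168, 174, 179, 184, 187, 190, 191, 191, 191, 191]
-44 side 20.0 1.0 [164, 162, 159, 155, 148, 140, 132, 124, 114, 104, 96, 89, 83, 84, 94, 108, 123, 139, 157, 173, 189, 204]
-40 side 20.0 1.0 [161, 156, 151, 145, 137, 128, 117, 106, 97, 89, 85, 83, 82, 81, 84, 96, 114, 134, 154, 175, 191, 203]
-36 side 20.0 1.0 [110, 102, 95, 91, 88, 87, 85, 82, 80, 79, 77, 77, 81, 86, 94, 102, 115, 134, 154, 174, 193, 209]
('line', -44) side -150.0 1.0 [171, 176, 181, 186, 191, 196, 198, 198, 199, 198, 198, 197, 191, 185, 179, 175, 171, 167, 165, 164, 163, 163, 163, 162, 162]
('line', -40) side -150.0 1.0 [176, 180, 184, 188, 191, 195, 198, 199, 198, 196, 193, 189, 185, 180, 175, 172, 169, 166, 163, 160, 159, 158, 157, 157, 157]
112 top (np.float64(0.979088333425839), np.float64(308.5), np.float64(2.0)) side (np.float64(0.8918819891174328), np.float64(311.5), np.float64(1.0))
119 top (np.float64(0.9806146136688347), np.float64(307.5), np.float64(2.0)) side (np.float64(0.8789762286524094), np.float64(306.5), np.float64(1.0))
```

>>> {"method": "play_rows", "body": {
  "motion": [
    [[-1, 0, 0], [0, 0, 0]],
    [[-1.2, 0, 0], [0, 0, 0]],
    [[-0.7, 0, 0], [0, 0, 0]],
    [[0, 0, 0], [0, 0, 0]],
    [[0, 0, 0], [0, 0, 0]],
    [[0, 0, 0], [0, 0, 0]]
  ]
}}

```text
time_s: 25.93
eef_pos: [474.6, 12.6, 99.0]
ee_rot: [0.0, -0.683, 0.73, -0.003]
force: [-1.5, -14.4, 18.0]
grip_width: 0.125
```

```bash
python3 m7.py 8 170; python3 - <<'E'
from prof import *
A=np.arange
for x in (-36,44): show('pics/top8.png','top',A(x-3,x+3,1.),A(334,350,1.),88,x)
for n in ['battery','screwdriver','flux_bottle','scrap_bin','round_offcut_center','block_offcut_center']:
    for c in('side','top'):
        o=ctrl.spot_in(c,n); print(n,c,[((np.array(q['position'])*[640,480]).round(1).tolist(),round(q['p'],2)) for q in o][:2])
where(); print(ctrl.sense()['wrist_torque'])
E
```

```text
t 25.93 pos [474.6  12.6  99. ] loc [  1.4 126.1  99. ] yaw -93.81 z [ 0.0047 -0.0047 -1.    ] F [ -1.5 -14.4  18. ] w 10.7
line side 169.31
line side 169.71
line side 169.87
edge side0 [np.float64(170.65), np.float64(170.47), np.float64(170.29)]
edge top0 [np.float64(172.41), np.float64(172.1)]
front side 339.96 front top [np.float64(341.76), np.float64(344.72), np.float64(348.94)]
line top0 -137.55
line top 171.27
-36 top 334.0 1.0 [150, 148, 147, 143, 139, 134, 124, 114, 105, 95, 86, 80, 76, 73, 73, 74]
44 top 334.0 1.0 [151, 149, 148, 145, 141, 137, 127, 118, 108, 98, 87, 82, 78, 74, 74, 73]
battery side [([348.4, 327.1], 0.73)]
battery top [([253.1, 275.6], 0.51), ([196.6, 220.8], 0.35)]
screwdriver side [([391.2, 234.0], 0.59), ([346.8, 326.3], 0.26)]
screwdriver top [([373.6, 277.4], 0.84)]
flux_bottle side [([314.6, 384.3], 0.58)]
flux_bottle top [([271.6, 220.6], 0.59), ([197.2, 272.6], 0.44)]
scrap_bin side [([240.5, 355.8], 0.61), ([346.2, 206.6], 0.5)]
scrap_bin top []
round_offcut_center side [([256.1, 366.9], 0.92)]
round_offcut_center top [([197.1, 235.8], 0.61)]
block_offcut_center side [([233.2, 363.8], 0.59)]
block_offcut_center top [([197.5, 235.4], 0.71), ([196.4, 217.9], 0.43)]
t 26.93 pos [474.6  12.5  99. ] loc [  1.4 126.1  99. ] yaw -93.81 z [ 0.0048 -0.0047 -1.    ] F [ -0.2 -15.6  17.7] w 10.7
[-2.49279341  0.32615351  0.04474778]
```

```bash
python3 -c "
from go import *
ctrl.finish_job(); where()"
```

```text
the job is handed in; nothing more can be done
the job is handed in; nothing more can be done
```

I put both offcuts in the scrap bin, then slid the plate out to its scribed line and handed the job in with the gripper still holding the handle down. It took about 27 s of the 69 s allowed.

**Offcuts:** pictures after each drop showed both lying in the bin, and the last side camera check still found them there.

**Plate position:** the last side camera readings put the line about 0.9 mm short of the bed's outer edge. The top camera's view of the plate's front end suggests about 0.2 mm short. The arm's own travel readings disagreed by about 3 mm, putting the line past the edge. I trusted the cameras, because the plate shifted about 1.5 mm when gripped and seemed to lag in the fingers under drag.

**Holding it down:** the gripper presses down with about 18 N, more than the 6 to 9 N needed. The readings stayed steady over the last second. The plate's front end read level from both cameras.

**Other things on the bench:** the side camera found the battery, screwdriver and bottle within a few pixels of where they started. The arm didn't go down near them. The top camera checks were weak:
- It placed the bottle wrongly, as it had at the start.
- It missed the bin.
- It couldn't see the scribed line, because the arm was in the way.

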